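Unbolt and open the engraver's guard cover

TASK

Open the engraver's guard cover by pressing and pushing with the fingertips. Hold the red spring catch down with one fingertip and keep it down while the other fingertip draws the black tab of the bolt towards it, all the way back to its stop; then let the catch spring up so that it holds the bolt open, and push the clear cover away from you to its stop. Leave the jar, the spanner, the bottle and the basket where they are.

Things in the scene. Friction and masses are not known exactly. Their poses are not given: they have to be found in the camera images.
- engraver: bench engraver, a grey box 350 (x) x 420 (y) x 180 mm high, fixed on the table; origin on the table under it (box from x -150 to 200, y -210 to 210), x away from the robot, y left. On its flat top (the deck) the guard bolt lies along y in the right half; in one line from right to left: red catch, black tab of the bolt, steel guide, keep on the cover. The clear cover is in the left half.
- catch_pad (a point): centre of the top of the red catch pad, 50 mm long (engraver's y) x 30 mm wide. The top is 40 mm above the deck at rest, 30 mm fully down (this point goes down with it); steel cheeks round it are 24 mm high. It may be pressed anywhere on its top, and a fingertip may slide along it.
- catch (a joint): how far the catch is pressed, m: 0 up, 0.010 fully down. Its spring pushes up with 2.8 N at the top, 6.3 N fully down. Its tooth stands behind the bolt's tail: unless it is pressed at least 5 mm the bolt moves only 1.5 mm. Once the bolt is back 22.5 mm the released catch rises in front of the tail and holds the bolt open.
- bolt_tab (a point): centre of the top of the black tab standing on the bolt: 10 mm thick (engraver's y), 24 mm wide (x), top 54 mm above the deck. Bolt home: 68 mm to the left (+y) of the pad's centre, with 34 mm free between its far (+y) face and the steel guide (31 mm high). The bolt bar under it is 16 mm wide with its top 24 mm above the deck, so a fingertip behind the tab must stay above that.
- bolt (a joint): how far the bolt is drawn back towards the catch (along the engraver's -y), m: 0 home in the keep (locked), 0.025 fully back against its stop. Slides with 3 N of friction and stays where it is left.
- cover_edge (a point): middle of the top of the cover's near edge. The cover, an aluminium frame with a clear pane, is 155 (x) x 220 (y) x 18 mm, its underside 3 mm and its top 21 mm above the deck. The near edge runs straight along y; its upright face looks towards the robot, and the deck before it is flat and free for 60 mm.
- cover (a joint): how far the cover is slid away from the robot along the engraver's x, m: 0 shut, 0.12 open against its stop. While the bolt is in the keep it moves only 2.5 mm. Slides with 3 N of friction and stays where it is left.
- cutter_jar: small white jar with a yellow lid, 40 mm across, 52 mm high, standing on the deck beyond the bolt; origin under its centre. To be left alone.
- spanner: steel spanner 120 mm long and 10 mm thick at most, lying along the engraver's y on the deck, on the robot's side of the bolt; origin under its middle. To be left alone.
- bottle: white bottle, 68 mm across, 165 mm high, standing on the table beside the engraver, left or right; origin under its centre. To be left alone.
- basket: white open basket of plaster castings, 190 (its x) x 130 x 60 mm, standing on the table on the engraver's other side; origin under its centre. To be left alone.

How it is judged:
By the outcome, as a careful person would: the job done as asked, in the order asked, and still so for the second after the job is handed in, with the robot touching nothing.
It also fails if it takes over 51 s, if anything falls off the work surface, if the arm or the gripper's body presses on something with over 40 N, if the wrist force passes 120 N, or if a joint passes its speed limit or range.

ROBOT

A 7-joint arm with a two-finger parallel gripper is mounted at the origin on the work surface. World frame = base frame: x ahead of the robot, y to its left, z up, the work surface at z = 0. Lengths are in m, angles in rad, forces in N, time in s.
With the tool pointing down it reaches from about 0.4 to 0.9 m from the base axis. Payload 5.6 kg.
Tool frame: the origin (TCP) lies midway between the tips of the shut fingers; the grasp point (between the pads) lies 19 mm behind it; y points along the fingers, z is the direction in which the jaws open and shut, and the axes are right-handed (so a half turn about y gives the same grasp; the last joint's range is limited). The gripper opens to 92 mm and grips with 3 to 60 N. Pads are 20 mm wide; open, the fingers measure 128 mm over their backs; the gripper's body (75 mm by 189 mm) begins 69 mm behind the grasp point.
Start: joints at [-1.34, 0.468, -0.012, 1.603, 0.006, 1.071, -0.056], TCP at [0.176, 0.626, 0.215] pointing down, gripper open.
Joint ranges: [-2.53, 2.53], [-0.31, 2.02], [-1.57, 1.55], [0.28, 2.44], [-1.29, 4.43], [0.15, 1.84], [-2.92, 2.92]. Speed limits (rad/s): [2.57, 2.57, 3.14, 3.14, 3.14, 3.14, 3.14].

INTERFACE

Orientations are given as a 3x3 rotation matrix whose columns are the frame's x, y, z axes.
In Python, from station import env, effector, solver, viewer, workorder, search_frame, tip_of gives the robot as it stands. Calls block until the motion is done:
- env.reach(position, orientation): joint-space move of the TCP to a pose.
- env.movel(position, frame=None, rate=0.15): straight line of the TCP; frame=None keeps the orientation; rate is the mean speed in m/s.
- env.goto_joints(angles): joint-space move.
- effector.release() and effector.grasp(squeeze=None): open the fingers fully, or close them until they stop; squeeze is the grip in N (None keeps the last).
- env.pause(seconds).
- solver.inverse_kinematics(position, orientation): joint angles nearest the present ones, or None.
- env.sense(): the state.
- viewer.read_camera(name): name is "side" or "top"; returns (picture, depth): 400x640x3 uint8, red, green, blue; 400x640 float32, m along the optical axis (not along the pixel's ray), 0 where there is no reading.
- viewer.camera_info(name): a dict with "intrinsics" (3x3 intrinsics, pixels), "eye" and "rotation" of the camera in the world. Camera axes: x right, y up, looking along -z (the intrinsics and any distortion apply to the point x, -y, -z); pixel columns grow to the right and rows downward; lengths in m; the calibration is good to about 2 mm. A picture is of the moment at which its call begins. camera_info takes no time and is no camera call.
A pose or a line that the arm cannot do raises env.PlanningError and nothing moves.
- workorder.finish_job(): hands the job in, once; it reports no verdict.
Trained networks look in the newest picture that a camera, given by its name, has taken for a name from the list of things; names that differ only in an ending like _2 or _b are one class to them, and where a whole thing is asked for, a point or a joint stands for the part that bears it (a point fixed in the world has none). Each returns a list of dicts, best first, with "score" (0 to 1); they miss things now and then, are a little off and sometimes report something else, mostly with a low value. They report only what shows in the picture. A call takes as long as a camera call.
- search_frame(camera, name): "at" ([x, y, z] in m, in world coordinates, good to about 4 mm: the middle of the surface that is visible of it).
- tip_of(camera, name): "at" ([x, y, z] in m, in world coordinates, good to about 4 mm: a listed point, or the origin of a listed thing).
The state is a dict: "t": time; "joint_positions": joint angles; "joint_velocities": joint speeds; "tau": joint torques, N m; "ee_pos": TCP position; "tcp_rot": TCP orientation; "wrist_force": force on the tool from outside, world axes, zero at the start; "moment": the same for the moment, N m; "gripper_width": finger opening in m.
Only numpy, scipy, OpenCV 4.12 (cv2) and the standard library are available. Lean on these libraries where they do the work, as an engineer would, in place of code of your own. Each camera call takes 0.05 s, during which the arm holds its last target.

## Working session

There is one attempt and no reset: what is moved stays moved. The work goes in short steps, each a Python script; the robot and the scene stay as the last script left them, time stands still between calls to the robot, and variables do not carry over. Pictures are saved under pics/ and viewed, and the job is handed in when it is done.

```bash
ls; mkdir -p pics
python3 - <<'E'
from station import *
import cv2,numpy as np
for c in("side","top"):
    p,d=viewer.read_camera(c); cv2.imwrite(f"pics/{c}0.png",p[:,:,::-1])
    i=viewer.camera_info(c); print(c,i)
    for n in("engraver","catch_pad","bolt_tab","cover_edge","cutter_jar","spanner","bottle","basket"):
        print(n,[(np.round(x["at"],3),round(x["score"],2)) for x in tip_of(c,n)[:2]])
print(env.sense())
E
```

```text
pics
side {'intrinsics': array([[429.61119694,   0.        , 311.61605601],
       [  0.        , 429.61119694, 198.62968141],
       [  0.        ,   0.        ,   1.        ]]), 'eye': array([ 0.43718713, -0.91124664,  0.88875306]), 'rotation': array([[ 0.98676098,  0.10751746, -0.12141981],
       [-0.16145348,  0.58038553, -0.7981763 ],
       [-0.01534759,  0.80721288,  0.59006086]])}
engraver [(array([ 0.525, -0.395, -0.001]), 0.35), (array([ 0.604, -0.243,  0.218]), 0.18)]
catch_pad [(array([ 0.603, -0.24 ,  0.22 ]), 0.68)]
bolt_tab [(array([ 0.6  , -0.176,  0.235]), 0.62)]
cover_edge [(array([0.514, 0.018, 0.199]), 0.92)]
cutter_jar [(array([ 0.766, -0.15 ,  0.179]), 0.84)]
spanner [(array([ 0.494, -0.207,  0.18 ]), 0.8)]
bottle [(array([ 0.527, -0.394, -0.002]), 0.95)]
basket [(array([ 0.599, -0.177,  0.233]), 0.28)]
top {'intrinsics': array([[426.80948091,   0.        , 326.40796459],
       [  0.        , 426.80948091, 207.14791394],
       [  0.        ,   0.        ,   1.        ]]), 'eye': array([0.50550518, 0.06559919, 1.27782482]), 'rotation': array([[-0.02082972,  0.
[... 709 characters left out ...]
int_velocities': array([ 1.78195315e-04,  1.68477395e-04,  7.29280720e-04, -4.49164511e-04,
       -1.05897381e-03, -7.69155304e-04, -2.42358567e-05]), 'tau': array([-5.11517919e-04, -5.20396686e+01, -1.29055168e-02, -2.44062889e+01,
       -5.67698688e-02,  1.10742979e-02,  9.85730452e-06]), 'ee_pos': array([0.17577483, 0.62579795, 0.21460104]), 'tcp_rot': array([[ 9.62747842e-01,  3.64245062e-05,  2.70400798e-01],
       [-2.70400799e-01,  3.00052446e-05,  9.62747842e-01],
       [ 2.69541726e-05, -9.99999999e-01,  3.87367000e-05]]), 'wrist_force': array([ 0.30885515, -0.74404468, -0.54048596]), 'moment': array([ 0.0582994 ,  0.0116561 , -0.00367759]), 'gripper_width': 0.09213062348197129}
```

View pics/side0.png

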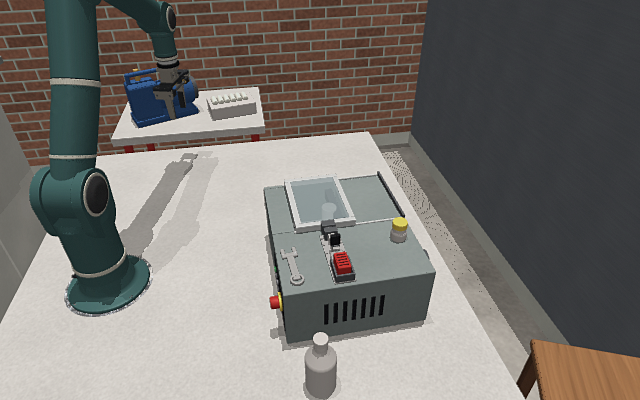

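View pics/top0.png

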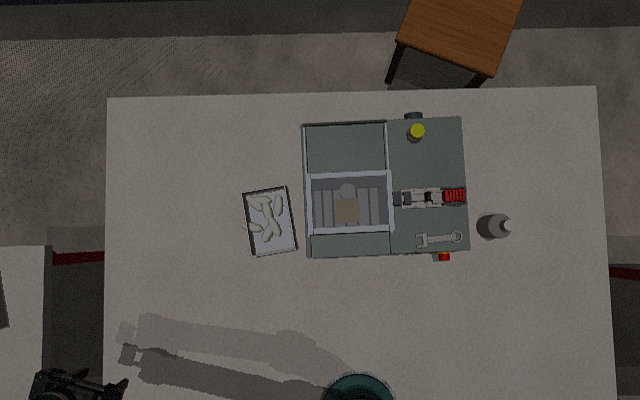

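Side view: red pad at about (342,262), black tab (333,240), cover frame (320,203), jar (399,228), spanner (292,265) and bottle (320,365). Top view: pad (455,196), tab (429,197), cover near edge from (308,236) to (390,232), and the basket at (270,220). The networks mostly agree to a few mm. Next I'll get the yaw from depth.

```bash
cat > h.py <<'E'
from station import *
import cv2,numpy as np
def cloud(c):
    p,d=viewer.read_camera(c); i=viewer.camera_info(c); K=i["intrinsics"]
    v,u=np.mgrid[:400,:640]
    P=np.stack([(u-K[0,2])/K[0,0]*d,-(v-K[1,2])/K[1,1]*d,-d],-1)
    W=P@np.array(i["rotation"]).T+i["eye"]; W[d==0]=np.nan
    return p,d,W
E
python3 - <<'E'
from h import *
p,d,W=cloud("top")
cv2.imwrite("pics/topz.png",cv2.resize(p[90:280,230:530,::-1],None,fx=2.6,fy=2.6,interpolation=cv2.INTER_CUBIC))
X,Y,Z=W[...,0],W[...,1],W[...,2]
m=(abs(Z-.18)<.012)&(X>.3)&(X<.9)&(abs(Y+.1)<.4)
print("deck z",np.median(Z[m]),m.sum())
m2=(Z>.165)&(Z<.215)&(X>.3)&(X<.9)&(abs(Y+.1)<.4)
r=cv2.minAreaRect(np.stack([X[m2],Y[m2]],-1).astype(np.float32)); print("box rect",r)
R,G,B=[p[...,k].astype(int) for k in range(3)]
for c in("top","side"):
    if c=="side": p,d,W=cloud(c)
    X,Y,Z=W[...,0],W[...,1],W[...,2]; R,G,B=[p[...,k].astype(int) for k in range(3)]
    m=(R>1.6*G)&(R>1.6*B)&(R>80)&(Z>.19)&(X>.55)&(Y<-.1)
    q=W[m]; print(c,"red",m.sum(),q.mean(0),np.median(q,0),q.min(0),q.max(0)); 
    top=q[q[:,2]>np.median(q[:,2])-.005]; print(cv2.minAreaRect(top[:,:2].astype(np.float32)),np.median(top,0))
    m=(Z>.227)&(X>.5)&(X<.7)&(Y<-.1)&(Y>-.25)
    q=W[m];print(c,"tab",m.sum(),q.mean(0),q.min(0),q.max(0))
    m=(Z>.192)&(Z<.21)&(Y>-.07)&(Y<.11)&(X<.535)&(X>.49)&(G>120 if c=="side" else G>90)
    # near edge: min x per column bin
    q=W[m]; 
    if len(q)>20:
        ys=np.arange(-.06,.1,.012); e=[(y,q[abs(q[:,1]-y)<.006][:,0].min()) for y in ys if (abs(q[:,1]-y)<.006).sum()>2]
        e=np.array(e); f=np.polyfit(e[:,0],e[:,1],1); print("edge slope",f, np.round(e,3).tolist(), np.median(q[:,2]))
    for n in("bolt_tab","catch_pad","cover_edge"):
        print(n,[(np.round(x["at"],4),round(x["score"],2)) for x in tip_of(c,n)[:2]])
E
```

```text
deck z 0.18021317376388035 15245
box rect ((0.6357234716415405, -0.13543963432312012), (0.35030829906463623, 0.5440565943717957), 1.7590878009796143)
top red 156 [ 0.60439431 -0.24173408  0.21979079] [ 0.6038527  -0.24072691  0.21976438] [ 0.590501   -0.2661004   0.21470947] [ 0.61849094 -0.21853009  0.22393022]
((0.6046358942985535, -0.24225500226020813), (0.04752908647060394, 0.02783263474702835), 89.4508056640625) [ 0.60386391 -0.2407844   0.21977155]
top tab 41 [ 0.60230288 -0.17410488  0.233083  ] [ 0.59103133 -0.17864895  0.22754163] [ 0.6136041  -0.16914623  0.23787943]
edge slope [-0.0305829   0.51862098] [[-0.06, 0.521], [-0.048, 0.521], [-0.036, 0.519], [-0.024, 0.519], [-0.012, 0.519], [-0.0, 0.519], [0.012, 0.517], [0.024, 0.517], [0.036, 0.518], [0.048, 0.518], [0.06, 0.516], [0.072, 0.516], [0.084, 0.516], [0.096, 0.516]] 0.2010170056443108
bolt_tab []
catch_pad [(array([ 0.6045, -0.2444,  0.2166]), 0.71)]
cover_edge [(array([0.512 , 0.0189, 0.1985]), 0.74), (array([ 0.4959, -0.2037,  0.181 ]), 0.15)]
side red 291 [ 0.60235284 -0.25023871  0.21617232] [ 0.60171217 -0.25
[... 197 characters left out ...]
46) [ 0.60228972 -0.24568319  0.22025649]
side tab 50 [ 0.601999   -0.1761801   0.23213502] [ 0.59021744 -0.18139588  0.22706272] [ 0.61465969 -0.16871292  0.23626303]
edge slope [-0.02509474  0.51778975] [[-0.06, 0.52], [-0.048, 0.519], [-0.036, 0.518], [-0.024, 0.518], [-0.012, 0.518], [-0.0, 0.518], [0.012, 0.519], [0.024, 0.517], [0.036, 0.516], [0.048, 0.517], [0.06, 0.516], [0.072, 0.515], [0.084, 0.517], [0.096, 0.515]] 0.20148799391510996
bolt_tab [(array([ 0.6002, -0.1794,  0.2355]), 0.68)]
catch_pad [(array([ 0.5966, -0.2415,  0.2202]), 0.57), (array([ 0.7653, -0.1502,  0.1782]), 0.42)]
cover_edge [(array([0.5125, 0.0167, 0.2   ]), 0.81), (array([ 0.5985, -0.1752,  0.2332]), 0.69)]
```

View pics/topz.png

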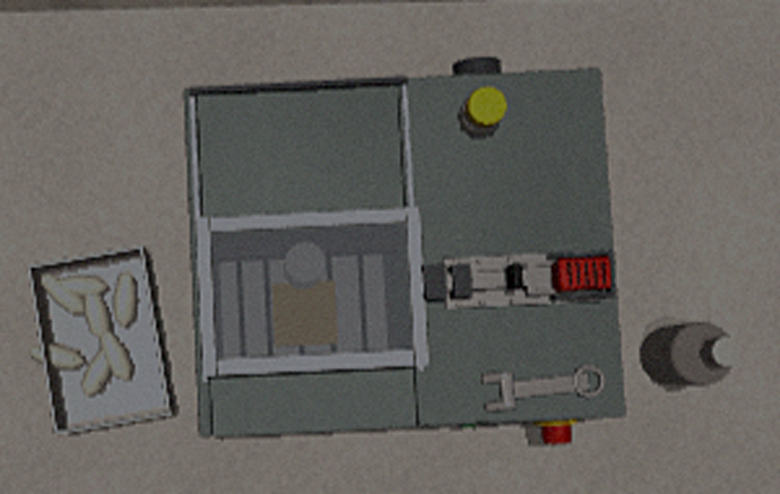

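```bash
cat >> h.py <<'E'
a=.028
ORI=np.array([[np.cos(a),0,-np.sin(a)],[np.sin(a),0,np.cos(a)],[0,-1,0]])
EY=ORI[:,2]; EX=ORI[:,0]
def st(l=""):
    s=env.sense(); print(l,"t",round(s["t"],2),"tcp",np.round(s["ee_pos"],4),"F",np.round(s["wrist_force"],2),"w",round(s["gripper_width"],4)); return s
def snap(c,f,crop=None,k=1):
    p,d,W=cloud(c)
    if crop: r=p[crop[0]:crop[1],crop[2]:crop[3]]
    else: r=p
    cv2.imwrite(f,cv2.resize(r[:,:,::-1],None,fx=k,fy=k,interpolation=cv2.INTER_CUBIC)); return p,d,W
E
python3 - <<'E'
from h import *
st()
env.reach([.603,-.2075,.32],ORI); st("hover")
snap("side","pics/s1.png",(130,290,250,450),4*.9)
effector.grasp(10); st("shut")
snap("side","pics/s2.png",(130,290,250,450),4*.9)
effector.release(); st("open")
E
```

```text
t 1.3 tcp [0.1758 0.6258 0.2146] F [ 0.16 -0.06 -0.87] w 0.0919
hover t 4.59 tcp [ 0.6033 -0.2066  0.3198] F [-0.02 -0.01  0.83] w 0.0919
shut t 5.98 tcp [ 0.603  -0.2075  0.32  ] F [-0.49 -0.64  0.17] w 0.0001
open t 7.41 tcp [ 0.603  -0.2075  0.32  ] F [ 0.45 -0.69 -0.61] w 0.0919
```

View pics/s1.png

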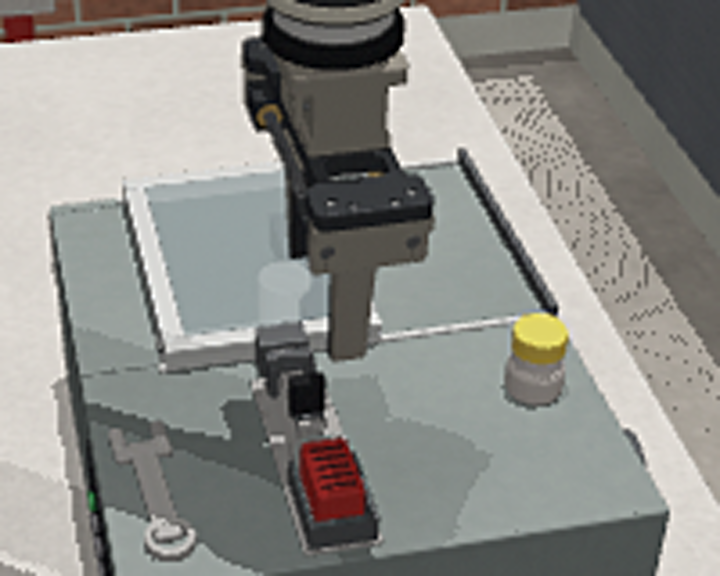

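View pics/s2.png

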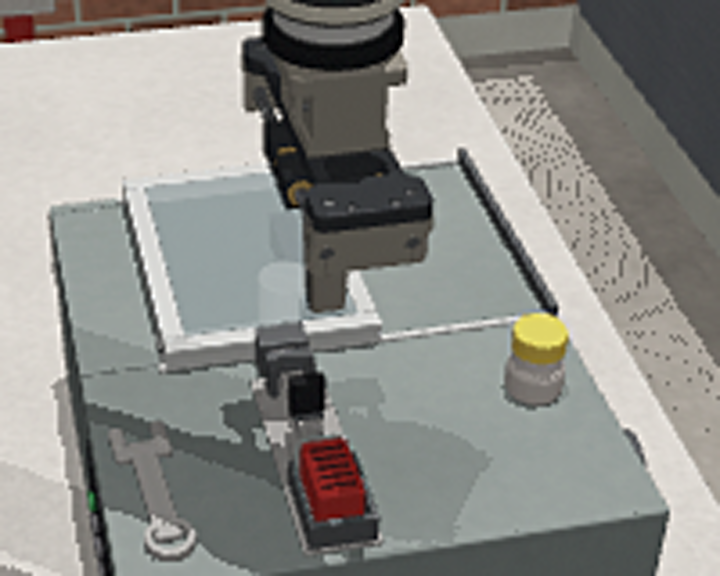

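Run:
```python
from h import *
i=viewer.camera_info("side");K=i["intrinsics"]
def pr(P):
    q=np.array(i["rotation"]).T@(np.array(P)-i["eye"]); return ((K[0,2]+K[0,0]*q[0]/-q[2]-250)*3.6,(K[1,2]+K[1,1]*q[1]/q[2]*1-130)*3.6) if 0 else ((K[0,0]*q[0]/-q[2]+K[0,2]-250)*3.6,(K[1,1]*-q[1]/-q[2]+K[1,2]-130)*3.6)
c=np.array([.603,-.2075,0])
for nm,o in(("open",-.064),("shut",-.018)):
  for z in(.32,.33,.31):
    print(nm,z,np.round(pr(c+o*EY-.01*EX+[0,0,z])),np.round(pr(c+o*EY+.01*EX+[0,0,z])))
```

```text
open 0.32 [331. 374.] [365. 369.]
open 0.33 [331. 360.] [366. 356.]
open 0.31 [330. 387.] [365. 383.]
shut 0.32 [312. 323.] [345. 319.]
shut 0.33 [312. 310.] [345. 305.]
shut 0.31 [311. 337.] [344. 332.]
```

Run:
```python
from h import *
env.movel([.603,-.2075,.240],rate=.12); s0=st("above")
for z in(.226,.219,.215,.212):
    env.movel([.603,-.2075,z],rate=.04); env.pause(.15); st(z)
snap("side","pics/s3.png",(130,290,250,450),4*.9)
snap("top","pics/t3.png",(90,280,230,530),2.6)
```

```text
above t 8.22 tcp [ 0.6034 -0.2079  0.2407] F [ 0.09 -0.25  0.97] w 0.092
0.226 t 8.88 tcp [ 0.6031 -0.2076  0.2262] F [-0.08  0.62  0.55] w 0.0917
0.219 t 9.35 tcp [ 0.6034 -0.2078  0.2194] F [ 0.85 -1.17  2.55] w 0.0916
0.215 t 9.75 tcp [ 0.6033 -0.2077  0.2153] F [ 1.39 -1.54  3.01] w 0.0918
0.212 t 10.15 tcp [ 0.6033 -0.2078  0.2124] F [ 1.   -1.15  3.59] w 0.092
```

View pics/s3.png

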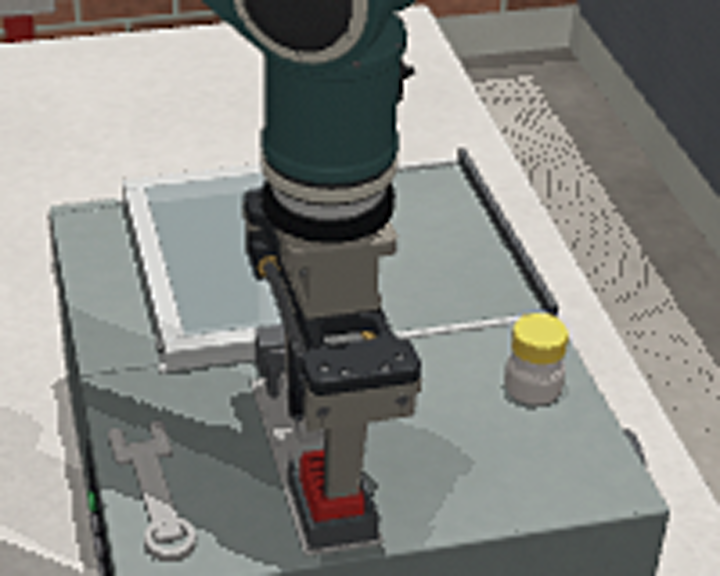

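```bash
cat >> h.py <<'E'
def fz(n=8):
    F=[]
    for _ in range(n): env.pause(.03); F.append(env.sense()["wrist_force"])
    return np.round(np.mean(F,0),2)
E
python3 - <<'E'
from h import *
print(fz())
for z in(.211,.2095,.2085):
    env.movel([.603,-.2075,z],rate=.03); F=fz(); s=st(z); print(F)
    if F[2]>9: break
E
```

```text
[ 1.78 -1.25  5.15]
0.211 t 11.03 tcp [ 0.6033 -0.2078  0.2115] F [ 0.72 -0.92  5.05] w 0.0921
[ 1.33 -1.12  5.36]
0.2095 t 11.55 tcp [ 0.6033 -0.2079  0.2104] F [ 0.25 -0.62  7.17] w 0.0924
[ 0.73 -0.32  7.58]
0.2085 t 12.07 tcp [ 0.6034 -0.208   0.2102] F [-0.92  0.8  11.98] w 0.0917
[-0.89  0.51 12.5 ]
```

Run:
```python
from h import *
env.movel([.603,-.2075,.2107],rate=.03); print(fz(4)); st("pre")
effector.grasp(15); st("closed"); print(fz(4))
snap("side","pics/s4.png",(130,290,250,450),4*.9)
snap("top","pics/t4.png",(90,280,230,530),2.6)
```

```text
[ 1.81 -1.04  5.61]
pre t 12.45 tcp [ 0.6033 -0.2078  0.2112] F [ 2.32 -1.37  6.38] w 0.0921
closed t 13.66 tcp [ 0.6025 -0.1991  0.2109] F [-5.56 15.69 16.  ] w 0.01
[-5.38 15.52 15.62]
```

View pics/s4.png

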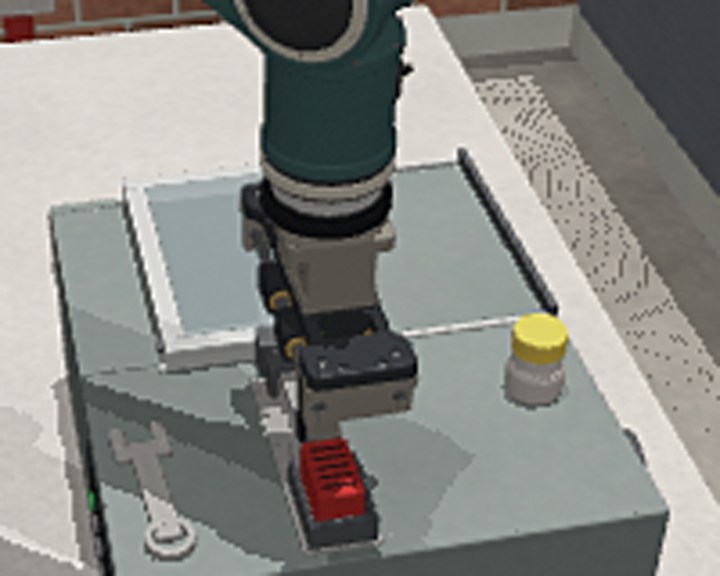

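The side view shows the pad (332,470) no longer under a fingertip. The fingers are clamped on the tab at width 10 mm with the TCP at y -0.199, so the bolt is at about 25 mm. I'll lift straight up, keeping a light pull on the bolt, rather than open against the raised pad.

Run:
```python
from h import *
effector.grasp(5); st("light"); print(fz(3))
env.movel([.603,-.2035,.2112],rate=.03); st("pre")
env.movel([.603,-.2035,.250],rate=.06); st("up"); print(fz(4))
env.movel([.603,-.2035,.32],rate=.15)
env.movel(np.array([.44,.02,.30]),rate=.25); st("away")
p,d,W=snap("side","pics/s5.png",(130,290,250,450),4*.9)
for c in("side","top"):
    if c=="top": p,d,W=snap("top","pics/t5.png",(90,280,230,530),2.6)
    X,Y,Z=W[...,0],W[...,1],W[...,2]
    R,G,B=[p[...,k].astype(int) for k in range(3)]
    m=(Z>.226)&(Z<.24)&(X>.58)&(X<.63)&(Y<-.1)&(Y>-.26)
    q=W[m];print(c,"tab",m.sum(),q.mean(0),q.min(0),q.max(0))
    m=(R>1.6*G)&(R>1.6*B)&(R>80)&(Z>.19)&(X>.55)&(Y<-.1); q=W[m]; print("red",np.median(q,0),q.max(0))
```

```text
light t 14.11 tcp [ 0.6027 -0.1991  0.2107] F [-4.68 15.99 14.2 ] w 0.0101
[-5.04 15.1  14.64]
pre t 14.49 tcp [ 0.6026 -0.1992  0.2108] F [-0.66  8.12  8.05] w 0.0101
up t 15.29 tcp [ 0.6027 -0.204   0.2499] F [-0.63 -0.46  0.09] w 0.0006
[-0.43  0.31 -0.13]
away t 17.3 tcp [0.4402 0.0193 0.2999] F [ 0.42 -0.08  0.49] w 0.0005
side tab 55 [ 0.60149737 -0.20133266  0.2322367 ] [ 0.59018835 -0.20651552  0.22629803] [ 0.6131504  -0.19300462  0.23683743]
red [ 0.60155937 -0.25210326  0.21913497] [ 0.62328528 -0.20436606  0.22393829]
top tab 43 [ 0.6022597  -0.19867996  0.23270174] [ 0.59078477 -0.20385915  0.22654669] [ 0.6133802  -0.19435309  0.2385672 ]
red [ 0.6038567  -0.24072952  0.21992409] [ 0.61853523 -0.21823025  0.22524725]
```

```bash
python3 -c "
import cv2,numpy as np
a=cv2.imread('pics/s5.png');b=cv2.imread('pics/t5.png');b=cv2.resize(b,(600,380));a=cv2.resize(a[150:],None,fx=.38,fy=.38)
cv2.imwrite('pics/s5b.png',cv2.imread('pics/s5.png')[150:])"
```

```text
(no output)
```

View pics/s5b.png

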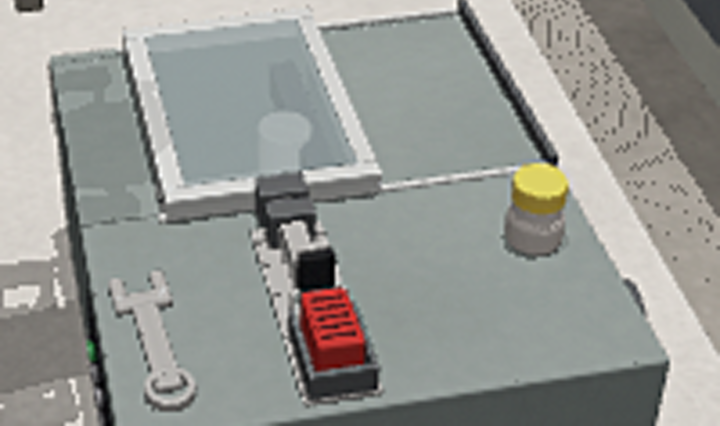

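View pics/t5.png

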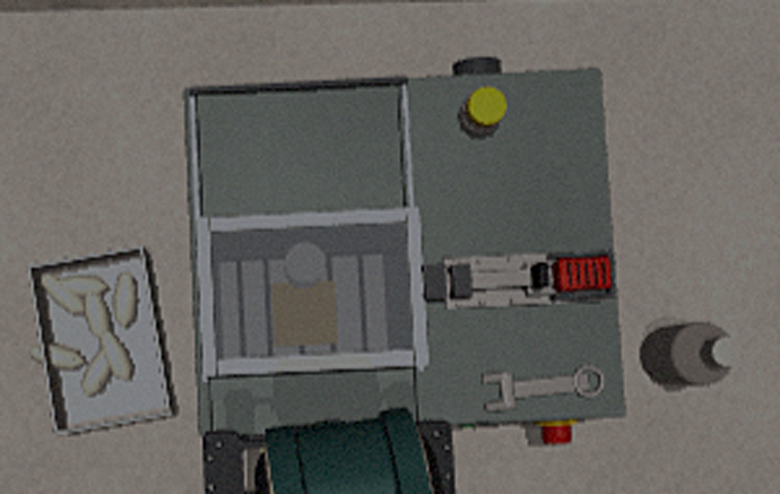

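The tab in the top view moved from (516,277) to (541,275), about 25 mm. The pad top is back at 0.220 m, so the bolt is latched open. Next is the cover.

Run:
```python
from h import *
p0=np.array([.516,.019,0])
def at(x,z): q=p0+EX*x; q[2]=z; return q
env.movel(at(-.038,.28),ORI,rate=.2)
env.movel(at(-.038,.190),rate=.1); st("down")
env.movel(at(-.015,.190),rate=.08); st("near")
env.movel(at(.05,.190),rate=.06); st("mid")
env.movel(at(.100,.190),rate=.06); s=st("late")
for x in(.108,.112,.116,.120,.124):
    env.movel(at(x,.190),rate=.04); F=fz(3); s=st(x); print(F,"adv",round((s["ee_pos"]-p0)@EX,4))
    if F@EX<-9: break
```

```text
down t 18.82 tcp [0.4785 0.0179 0.1905] F [-0.67 -0.19 -0.04] w 0.0005
near t 19.26 tcp [0.5011 0.0183 0.19  ] F [ 0.45 -0.48 -0.56] w 0.0001
mid t 20.49 tcp [0.5665 0.0203 0.1902] F [ 0.09  0.46 -0.06] w 0.0007
late t 21.48 tcp [0.6164 0.022  0.1899] F [-0.09 -0.64  0.43] w 0.0
0.108 t 21.93 tcp [0.6243 0.0222 0.19  ] F [-0.19  0.91 -0.88] w 0.0007
[-0.69  0.61 -0.48] adv 0.1084
0.112 t 22.27 tcp [0.6258 0.0222 0.1899] F [-9.2   0.47  5.3 ] w 0.0003
[-8.07  0.42  5.35] adv 0.1098
0.116 t 22.62 tcp [0.626  0.0221 0.1898] F [-20.3    0.96  14.89] w 0.0004
[-20.28   0.6   14.56] adv 0.11
```

Run:
```python
from h import *
p0=np.array([.516,.019,0])
def at(x,z): q=p0+EX*x; q[2]=z; return q
env.movel(at(.08,.190),rate=.06)
env.movel(at(.03,.26),rate=.15)
env.movel(at(-.1,.32),rate=.2); st("away")
for c in("top","side"):
    p,d,W=snap(c,f"pics/{c}6.png",(90,280,230,530) if c=="top" else (130,290,250,450),2.6 if c=="top" else 3.6)
    X,Y,Z=W[...,0],W[...,1],W[...,2]; R,G,B=[p[...,k].astype(int) for k in range(3)]
    m=(Z>.192)&(Z<.21)&(Y>-.07)&(Y<.1)&(X<.66)&(X>.55)&(G>(120 if c=="side" else 90)); q=W[m]
    e=np.array([(y,q[abs(q[:,1]-y)<.006][:,0].min()) for y in np.arange(-.06,.1,.012) if (abs(q[:,1]-y)<.006).sum()>2]); print(np.polyfit(e[:,0],e[:,1],1))
    m=(Z>.226)&(Z<.24)&(X>.58)&(X<.63)&(Y<-.1)&(Y>-.26);print(c,"tab",W[m].mean(0))
    m=(R>1.6*G)&(R>1.6*B)&(R>80)&(Z>.19)&(X>.55)&(Y<-.1); print("red",np.median(W[m],0))
    for n in("cutter_jar","spanner","bottle","basket","cover_edge"):
        print(n,[(np.round(x["at"],3),round(x["score"],2)) for x in tip_of(c,n)[:1]])
```

```text
away t 24.97 tcp [0.4165 0.0161 0.3197] F [-1.27  0.54  0.44] w 0.0007
[-0.02667422  0.6383589 ]
top tab [ 0.60237017 -0.19852041  0.23302706]
red [ 0.60387553 -0.24124146  0.21971348]
cutter_jar [(array([ 0.764, -0.153,  0.176]), 0.62)]
spanner [(array([ 0.498, -0.205,  0.18 ]), 0.72)]
bottle [(array([ 0.528, -0.397, -0.003]), 0.84)]
basket [(array([ 0.556,  0.25 , -0.002]), 0.73)]
cover_edge [(array([0.632, 0.023, 0.2  ]), 0.84)]
[-0.02476682  0.63746786]
side tab [ 0.60189947 -0.20120041  0.23187776]
red [ 0.60130888 -0.25274312  0.21953042]
cutter_jar [(array([ 0.766, -0.15 ,  0.178]), 0.75)]
spanner [(array([ 0.494, -0.208,  0.18 ]), 0.59)]
bottle [(array([ 0.529, -0.394,  0.002]), 0.72)]
basket []
cover_edge [(array([0.635, 0.02 , 0.199]), 0.61)]
```

View pics/top6.png

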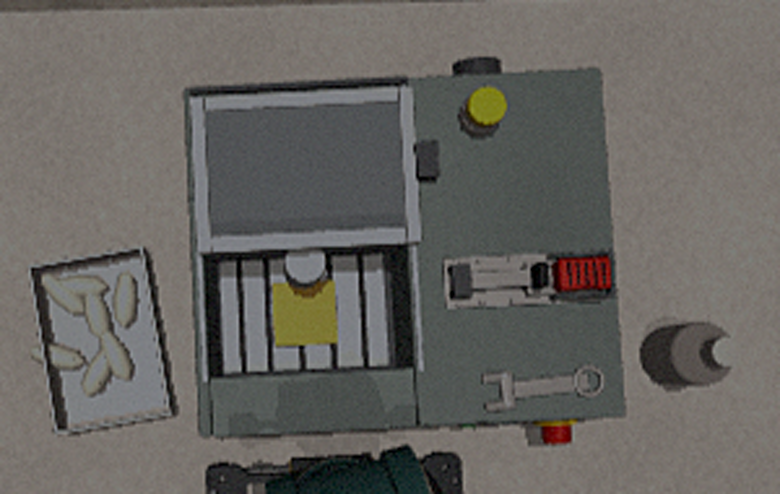

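View pics/side6.png

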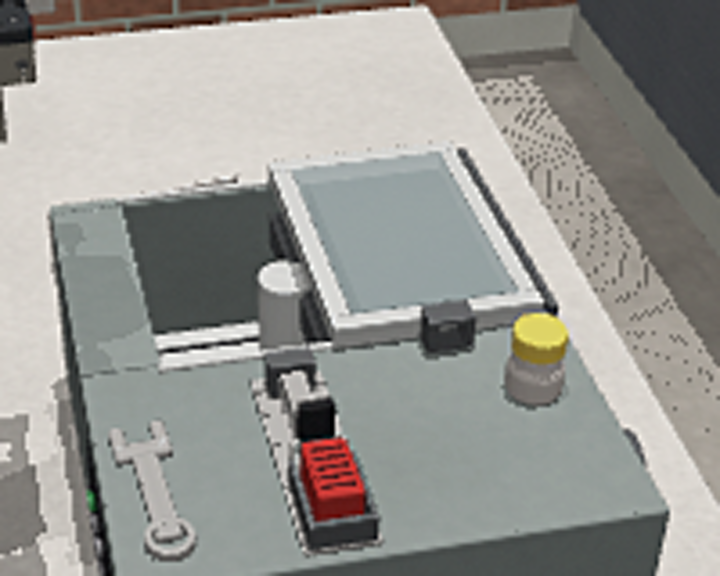

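The cover edge has moved 120 mm and now sits at rows 243–250 in the top view. The tab at (541,275) is drawn back beside the raised red pad. The jar, spanner, bottle and basket are where they were.

```bash
python3 -c "
from h import *
workorder.finish_job(); st()"
```

```text
the job is handed in; nothing more can be done
the job is handed in; nothing more can be done
```

The guard cover is open against its stop and the catch is holding the bolt back. I handed the job in at about 25 s on the robot's clock.

- **Catch and bolt:** I pressed the catch about 9 mm with the right fingertip and closed the gripper, so the left fingertip drew the tab back. Then I lifted straight off, and the catch sprang up.
- **Cover:** I pushed the near edge with the shut fingers until the force rose to 20 N at the stop, then backed the arm clear.
- **Last checks:** Both cameras put the bolt tab about 25 mm back, the red pad at its rest height (0.220 m) and the cover edge 120 mm further away. Where detected, the jar, spanner, bottle and basket were within about 4 mm of where they started, which is the cameras' accuracy. The side camera missed the basket, but the top camera found it.
- **Not as planned:** At the end of the draw the gripper kept closing after the bolt reached its stop. The arm gave about 8 mm, and the pressing fingertip slid off the pad onto the near side of the tab. The catch therefore came up then, not when I lifted. From the finger positions, I judge this happened after the bolt was fully back; I did not see the moment itself.

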